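# Clamp an electrode plate in the contact-test stand

## Robot

A 6-joint arm with a two-finger parallel gripper is mounted at the origin on the work surface. World frame = base frame: x ahead of the robot, y to its left, z up, the work surface at z = 0. Lengths are in m, angles in rad, forces in N, time in s.
With the tool pointing down it reaches from about 0.375 to 0.975 m from the base axis. Payload 3.8 kg.
Tool frame: the origin (TCP) lies midway between the tips of the shut fingers; the grasp point (between the pads) lies 19 mm behind it; z points along the fingers, y is the line along which they close (so a half turn about z gives the same grasp; the last joint's range is limited). The gripper opens to 88 mm and grips with 3 to 60 N. Pads are 18 mm wide; open, the fingers measure 123 mm over their backs; the gripper's body (75 mm by 187 mm) begins 45 mm behind the grasp point.
Start: joints at [1.302, 0.264, 1.604, -0, 1.274, -0.037], TCP at [0.155, 0.657, 0.239] pointing down, gripper open.
Joint ranges: [-2.63, 2.63], [-0.94, 2.18], [0.31, 2.57], [-1.31, 4.45], [0, 2.66], [-2.55, 2.55]. Speed limits (rad/s): [2.57, 2.57, 3.14, 3.14, 3.14, 3.14].

## Interface

Orientations are given as a rotation vector (axis times angle).
In Python, from cell import manip, inverse_kinematics, cams, order gives the robot as it stands. Calls block until the motion is done:
- manip.move_pose(position, orientation): joint-space move of the TCP to a pose.
- manip.move_linear(position, rate=0.15, rot=None): straight line of the TCP; rot=None keeps the orientation; rate is the mean speed in m/s.
- manip.set_joints(angles): joint-space move.
- manip.set_gripper(opening, force=None): finger opening in m; force is the grip in N (None keeps the last); returns when the fingers have stopped.
- manip.dwell(seconds).
- inverse_kinematics(position, orientation): joint angles nearest the present ones, or None.
- manip.state(): the state.
- cams.capture(name): name is "scene" or "top" or "wrist"; returns a dict with "image" (420x560x3 uint8, blue, green, red), "z_map" (420x560 float32, m along the optical axis (not along the pixel's ray), 0 where there is no reading), "intrinsics" (3x3 intrinsics, pixels), "position" and "orientation" of the camera in the world; the wrist camera has in their place "T_tool_cam" (4x4, takes a point from camera to tool coordinates, whose origin is the TCP and whose axes are the flange's). Camera axes: x right, y down, z forward; pixel columns grow to the right and rows downward; lengths in m; the calibration is good to about 2 mm. A picture is of the moment at which its call begins: read the wrist's pose just before it.
A pose or a line that the arm cannot do raises manip.IKError and nothing moves.
- order.close_job(): hands the job in, once; it reports no verdict.
The state is a dict: "clock": time; "joint_pos": joint angles; "joint_velocities": joint speeds; "tau": joint torques, N m; "tool_pos": TCP position; "tcp_rot": TCP orientation; "contact_force": force on the tool from outside, world axes, zero at the start; "moment": the same for the moment, N m; "gripper_width": finger opening in m.
Only numpy, scipy, OpenCV 4.12 (cv2) and the standard library are available. Lean on these libraries where they do the work, as an engineer would, in place of code of your own. Each camera call takes 0.05 s, during which the arm holds its last target. There are 200 camera calls.

## Task

Take the electrode plate by its upright lug, lay it flat on the steel anvil of the contact-test stand and slide it gently, straight in under the pressing foot until its nose rests against the back stop, and let go of it. Then turn the ratchet knob on top of the stand clockwise until it slips and clicks, stop after a click or two (three at the most) and let go, leaving the plate clamped against the stop, and the tube rack, beaker, dish and phone where they are.

Things in the scene. Friction and masses are not known exactly. Their poses are not given: they have to be found in the camera images.
- plate: loose aluminium electrode plate lying flat, 120 x 40 x 6 mm, 0.11 kg, with an upright lug, 10 mm (x) by 24 mm (y), its top 51 mm above the plate's underside. Origin: on the underside, straight below the lug's centre. x runs along the plate to its nose (the dark coated end), 80 mm from the origin; the tail ends 40 mm behind it; z up
- plate_nose (a point): middle of the plate's nose end face, 3 mm above the underside
- lug (a point): centre line of the lug, 33 mm above the plate's underside: where to grip it, across its 24 mm width (along the plate's y)
- stand: grey C-shaped stand, bolted down, at a varying yaw: base 215 x 90 x 12 mm, a column at the far end and an arm 34 mm wide over the anvil, 60 to 76 mm above the bench. Origin: on the bench straight below the common axis of knob and foot; x points from the open mouth towards the column (the way the plate goes in), z up
- foot_start (a point): where the flat face of the steel pressing foot, 18 mm across, is at the start: on the knob's axis below the arm, 39 mm above the bench (this point is fixed to the stand and does not follow the foot). The plate goes in below it with 2 to 5 mm to spare; the foot later presses with 20 to 30 N
- knob_axis (a point): on the knob's axis, 105 mm above the bench, at mid height of the black round fluted ratchet knob: 50 mm across, from 90 to 120 mm above the bench. The knob stays at its height. It turns at any angle, stays where it is left and may be regrasped. Clockwise seen from above lowers the foot, 3 mm per rad; the other way raises it
- knob_top (a point): centre of the knob's top, 120 mm above the bench. Feel, clockwise: about 0.2 N m while turning (some 0.1 read at rest after a small turn) for 0.6 to 1.8 rad until the foot meets the plate; then up to 0.3 (0.13 to 0.18 at rest), where it slips: the moment falls by 0.06 or more, often below 0. Turn on 0.15 rad, or it falls back; one click each 0.35 rad
- anvil: flat steel anvil, 150 x 56 mm, fixed in the stand's base, axes as the stand's; its top is 28 mm above this origin and 28 to 31.5 mm above the bench (set differently each time). It reaches from 122 mm before the knob's axis to 28 mm behind it
- stop: dark steel back stop, a bar 40 mm wide (y), 8 mm thick, 12 mm high, fixed on the anvil below the arm. Sliding the held plate takes about 4 N; more means the stop. Origin: middle of the lower edge of the face that the plate's nose touches, at the anvil's top, 20 mm behind the knob's axis; x points the way the plate goes in. Plate home: lug 60 mm before the knob's axis
- tally (a joint): counter inside the ratchet, 0 at the start; it rises by 0.0001 m for each click of the knob clockwise, much too fine to be measured
- rack: blue tube rack with capped tubes, 130 x 70 mm, 92 mm high; it and the electrode plate may have changed sides; origin: centre of its underside
- beaker: glass beaker, 68 mm across, 85 mm high; origin: centre of its underside
- dish: clear flat round dish with lid, 90 mm across, 15 mm high; origin: centre of its underside
- phone: black phone lying flat, 150 x 72 x 9 mm; origin: centre of its underside

How it is judged:
On the way, in this order (a step that is already met when the one before it is completed fails the run):
1. the plate lies flat on the anvil with its nose at the stop (x of plate_nose in the frame of stop between -0.003 and 0.002 m and y of plate_nose in the frame of stop between -0.006 and 0.006 m and z of plate_nose in the frame of anvil between 0.029 and 0.0325 m and angle between the x axis of plate and the x axis of stop, either way round below 0.12 rad and angle between plate's own z axis and vertical below 0.03 rad), for 0.2 s.
2. with the plate there, the knob has clicked at least once (all of step 1 and value of joint tally above 7e-05 m), for 0.1 s.
At the end, for the whole second after the job is handed in: The plate lies flat on the anvil, its nose within 3 mm of the stop, within 6 mm of its middle and straight within 0.12 rad; the foot presses on it with more than 6 N; the ratchet has clicked once, twice or three times; everything is at rest (all of step 2 and value of joint tally below 0.00035 m and contact force between plate and stand above 6 N and linear speed of plate below 0.01 m/s); the robot touches nothing.
It fails at once if the ratchet clicked more than three times (value of joint tally above 0.00035 m).
It fails at once if the plate was rammed against the stop (over 25 N) (contact force between plate and stop above 25 N).
It fails at once if a bystander (rack, beaker, dish or phone) was moved by more than 25 mm or tipped (distance of any of rack, beaker, dish, phone from where it was at the start of the episode above 0.025 m or angle between any of rack, beaker, dish, phone's own z axis and vertical above 0.4 rad).
It also fails if it takes over 72 s, if anything falls off the work surface, if the arm or the gripper's body presses on something with over 40 N, if the wrist force passes 120 N, or if a joint passes its speed limit or range.

## Working session

There is one attempt and no reset: what is moved stays moved. The work goes in short steps, each a Python script; the robot and the scene stay as the last script left them, time stands still between calls to the robot, and variables do not carry over. Pictures are saved under pics/ and viewed, on a budget of 10 in all, crops included, one or two more only if the job needs it, and the job is handed in when it is done.

```bash
ls; mkdir -p pics
python3 - <<'E'
from cell import manip, cams
import numpy as np, cv2, pickle
d={n:cams.capture(n) for n in("top","scene")}
pickle.dump(d,open("d.pkl","wb"))
for n in d:
    cv2.imwrite(f"pics/{n}0.png",d[n]["image"]); print(n,d[n]["position"],d[n]["orientation"],d[n]["intrinsics"])
print(manip.state())
E
```

```text
pics
top [0.49236446 0.07064097 1.12558556] [-2.16927331  2.1358867  -0.13082933] [[452.16043693   0.         273.98932824]
 [  0.         452.16043693 215.81276034]
 [  0.           0.           1.        ]]
scene [ 1.12937604 -0.39273873  0.91355848] [-2.26907803 -0.96863373  0.37458184] [[501.38803851   0.         276.24158803]
 [  0.         501.38803851 205.48417911]
 [  0.           0.           1.        ]]
{'clock': 0.1, 'joint_pos': array([ 1.30208298e+00,  2.64645543e-01,  1.60524421e+00, -2.98576724e-05,
        1.27372033e+00, -3.68894830e-02]), 'joint_velocities': array([ 0.00045137, -0.00037198, -0.00202418,  0.00032839,  0.00038224,
        0.00041553]), 'tau': array([ 1.00619225e-03, -5.03618932e+01, -3.58074439e+01,  7.31950253e-02,
        2.33118609e-02, -5.49830099e-05]), 'tool_pos': array([0.15491384, 0.65631097, 0.23753061]), 'tcp_rot': array([-0.36328709, -3.12023477,  0.00313859]), 'contact_force': array([ 0.60144181, -0.01044783, -0.20910239]), 'moment': array([ 0.01764562,  0.01079824, -0.01578601]), 'gripper_width': 0.08837073197784191}
```

View pics/top0.png

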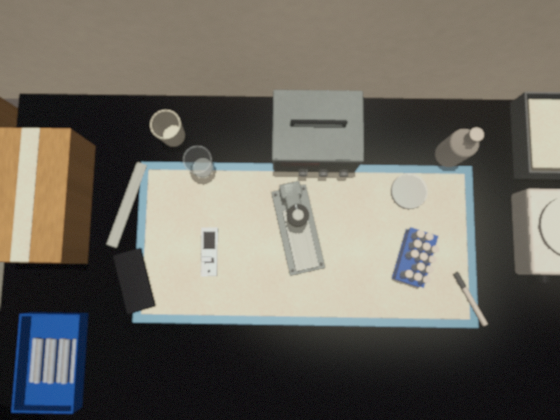

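View pics/scene0.png

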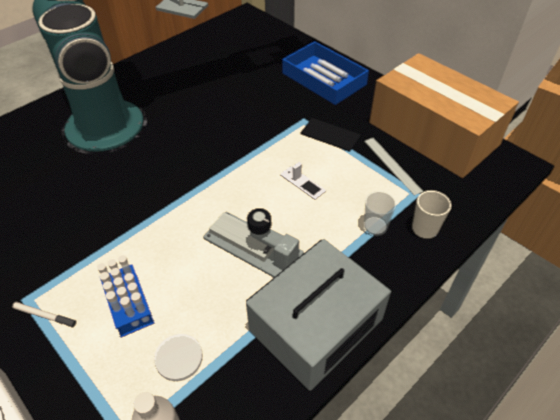

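The top view shows the plate at about (209,252) with its dark nose up at (209,240). The stand has its knob at (298,215), column end at (291,190) and open end at (305,270). The rack is at (416,258), dish (408,192), beaker (200,165) and phone (135,280). Next I'll get metric estimates from the top view, then close-ups with the wrist camera.

```bash
cat > h.py <<'E'
import numpy as np, cv2, pickle
from scipy.spatial.transform import Rotation as R
def campose(c, st=None):
    if "T_tool_cam" in c:
        T=np.eye(4); T[:3,:3]=R.from_rotvec(st["tcp_rot"]).as_matrix(); T[:3,3]=st["tool_pos"]
        return T@c["T_tool_cam"]
    T=np.eye(4); o=np.asarray(c["orientation"])
    T[:3,:3]=R.from_rotvec(o).as_matrix() if o.size==3 else o; T[:3,3]=c["position"]; return T
def plane(K,T,uv,z):
    uv=np.atleast_2d(uv).astype(float)
    d=np.c_[uv,np.ones(len(uv))]@np.linalg.inv(K).T@T[:3,:3].T
    return T[:3,3]+d*((z-T[2,3])/d[:,2])[:,None]
def cloud(c,T):
    K=c["intrinsics"]; z=c["z_map"]; v,u=np.indices(z.shape)
    p=np.stack([u,v,np.ones_like(u)],-1)@np.linalg.inv(K).T*z[...,None]
    return p@T[:3,:3].T+T[:3,3]
def down(yaw): # tool z down, tool y axis at yaw (world), mod pi
    y=np.array([np.cos(yaw),np.sin(yaw),0]); z=np.array([0,0,-1.]); x=np.cross(y,z)
    return R.from_matrix(np.c_[x,y,z]).as_rotvec()
E
python3 - <<'E'
from h import *
d=pickle.load(open("d.pkl","rb"))
c=d["top"];K=c["intrinsics"];T=campose(c);P=cloud(c,T)
for n,uv,z in[("nose",(209,229),.006),("lug",(209,261),.051),("tail",(209,275),.006),("knob",(298,215),.12),("colfar",(291,184),.076),("open L",(287,273),.012),("open R",(323,268),.012),("rack",(416,258),.09),("dish",(408,192),.015),("beak",(199,160),.085)]:
    print(n,plane(K,T,uv,z)[0].round(3), "cloud",P[uv[1],uv[0]].round(3))
im=c["image"][170:290,180:330]; cv2.imwrite("pics/crop1.png",cv2.resize(im,None,fx=5,fy=5,interpolation=cv2.INTER_CUBIC))
c=d["scene"];T=campose(c);P2=cloud(c,T)
for uv in[(296,170),(260,213),(310,190)]: print(P2[uv[1],uv[0]].round(3))
from cell import cams;
E
```

```text
nose [0.6   0.24  0.006] cloud [0.6   0.24  0.007]
lug [0.52  0.23  0.051] cloud [0.521 0.237 0.009]
tail [0.487 0.236 0.006] cloud [0.487 0.235 0.011]
knob [0.624 0.024 0.12 ] cloud [0.624 0.024 0.122]
colfar [0.703 0.039 0.076] cloud [0.703 0.039 0.079]
open L [0.495 0.045 0.012] cloud [0.495 0.044 0.005]
open R [ 0.508 -0.043  0.012] cloud [ 0.508 -0.044  0.001]
rack [ 0.533 -0.247  0.09 ] cloud [ 0.534 -0.257  0.058]
dish [ 0.7   -0.254  0.015] cloud [ 0.699 -0.254  0.017]
beak [0.756 0.257 0.085] cloud [0.776 0.272 0.005]
[0.53  0.229 0.043]
[0.62  0.032 0.121]
[0.579 0.229 0.009]
```

View pics/crop1.png

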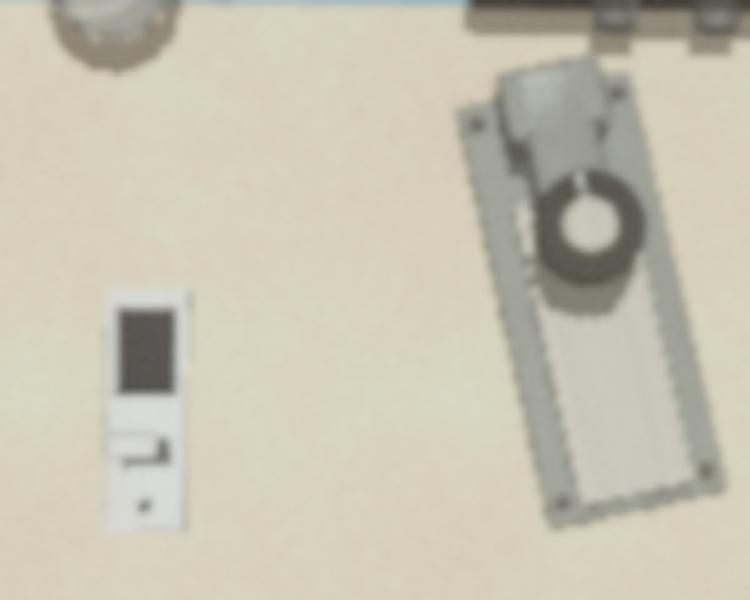

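Crop: the plate's nose edge is at crop row ~290 and its lug top face at ~(140,447). The stand has a yaw of about +0.2 and the knob disc is at (590,227). Depth agrees with the known heights: knob top 0.122 m, plate 0.007 m. Next I'll move to wrist close-ups of the plate and the stand.

Run:
```python
from h import *
from cell import manip,cams,inverse_kinematics
d=pickle.load(open("d.pkl","rb"));c=d["top"];P=cloud(c,campose(c))
b=P[95:180,270:365].reshape(-1,3); b=b[b[:,2]>.05]; print("box z",np.percentile(b[:,2],[5,50,95]),"xmin",np.percentile(b[b[:,2]>.1][:,0],[0,1,5]))
w={}
for n,p in(("plate",[.50,.233,.25]),("stand",[.58,.02,.30])):
    for yaw in(np.pi/2,-np.pi/2):
        q=inverse_kinematics(p,down(yaw)); print(n,yaw,None if q is None else q.round(2))
    manip.move_pose(p,down(-np.pi/2))
    manip.dwell(.2)
    s=manip.state(); c=cams.capture("wrist"); w[n]=(c,s); cv2.imwrite(f"pics/w_{n}.png",c["image"])
    print(s["clock"],s["tool_pos"],s["joint_pos"].round(2))
print(c["T_tool_cam"],c["intrinsics"])
pickle.dump(w,open("w.pkl","wb"))
cv2.imwrite("pics/w_both.png",cv2.resize(np.vstack([w["plate"][0]["image"],w["stand"][0]["image"]]),None,fx=.71,fy=.71))
```

```text
box z [0.09204725 0.1166117  0.12180767] xmin [0.49236446 0.74744282 0.75212673]
plate 1.5707963267948966 [ 0.39  0.02  1.86 -0.    1.26 -1.18]
plate -1.5707963267948966 [ 0.39  0.02  1.86 -0.    1.26  1.96]
2.275 [0.49983241 0.23358387 0.24994546] [0.39 0.02 1.86 0.   1.26 1.96]
stand 1.5707963267948966 [-0.01  0.05  1.73 -0.    1.35 -1.58]
stand -1.5707963267948966 [-0.01  0.05  1.73 -0.    1.35  1.56]
3.45 [0.57950241 0.02154589 0.29950448] [-0.01  0.05  1.73  0.    1.35  1.56]
[[-3.37816857e-04 -9.62334726e-01 -2.71867176e-01  6.91520480e-02]
 [ 9.99999913e-01 -3.91977859e-04  1.44912963e-04  4.89456831e-04]
 [-2.46020691e-04 -2.71867103e-01  9.62334774e-01 -1.45593563e-01]
 [ 0.00000000e+00  0.00000000e+00  0.00000000e+00  1.00000000e+00]] [[307.88913803   0.         274.62743023]
 [  0.         307.88913803 207.16224359]
 [  0.           0.           1.        ]]
```

View pics/w_both.png

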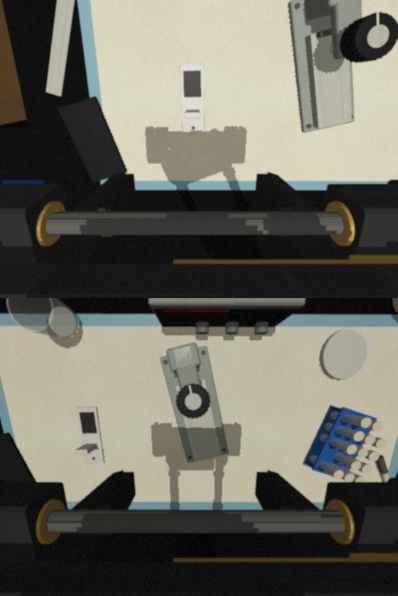

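The wrist views show the plate at full-res (272,137), nose away from the gripper and lug at about (272,160). In the lower image the stand's knob is centred around (271,145) in full-res. Now for the metric fits.

```bash
cat > fit.py <<'E'
from h import *
w=pickle.load(open("w.pkl","rb"));d=pickle.load(open("d.pkl","rb"))
def biggest(m,near):
    n,l,s,cc=cv2.connectedComponentsWithStats(m.astype(np.uint8)); 
    ok=[i for i in range(1,n) if s[i,4]>60]; i=min(ok,key=lambda i:np.hypot(*(cc[i]-near))); return l==i
V={"wp":(w["plate"][0],campose(*w["plate"])),"ws":(w["stand"][0],campose(*w["stand"])),"top":(d["top"],campose(d["top"]))}
for n,(c,T) in V.items():
    K=c["intrinsics"];P=cloud(c,T);X,Y,Z=P[...,0],P[...,1],P[...,2]
    ok=c["z_map"]>0
    bench=ok&(X>.45)&(X<.65)&(Y>.12)&(Y<.18); print(n,"bench z",np.median(Z[bench]).round(4),Z[bench].std().round(4))
    lug=ok&(np.abs(X-.53)<.04)&(np.abs(Y-.235)<.03)&(Z>.03)
    print("  lug",lug.sum(),P[lug].mean(0).round(4) if lug.any() else "",Z[lug].max() if lug.any() else"")
    hsv=cv2.cvtColor(c["image"],cv2.COLOR_BGR2HSV).astype(int)
    q=plane(K,T,np.stack(np.indices(X.shape)[::-1],-1).reshape(-1,2),.006).reshape(X.shape+(3,))
    reg=(np.abs(q[...,0]-.54)<.09)&(np.abs(q[...,1]-.235)<.045)
    m=reg&((hsv[...,1]<22)|(hsv[...,2]<110))
    m=cv2.morphologyEx(m.astype(np.uint8),cv2.MORPH_CLOSE,np.ones((3,3)))
    ys,xs=np.nonzero(m)
    if len(ys)>50:
        m=biggest(m,(np.median(xs),np.median(ys))); r=q[m][:,:2].astype(np.float32)
        print("  plate",m.sum(),[np.round(a,4) for a in cv2.minAreaRect(r*1000)])
        dk=m&(hsv[...,2]<110); dk=dk&(q[...,0]>.54)
        print("  dark",dk.sum(),q[dk].mean(0).round(4))
    # knob ring: top annulus, dark, by depth
    kn=ok&(Z>.108)&(Z<.13)&(np.hypot(X-.624,Y-.026)<.035)
    if kn.sum()>50:
        (cx,cy),r=cv2.minEnclosingCircle((P[kn][:,:2]*1000).astype(np.float32)); print("  knob",kn.sum(),cx,cy,r,P[kn].mean(0).round(4))
    wh=(hsv[...,2]>140)&(np.hypot(X-.624,Y-.026)<.02)&(Z>.1)
    if wh.sum()>20: print("  whitecap",wh.sum(),P[wh].mean(0).round(4))
    st=ok&(Z>.022)&(Z<.037)&(X>.46)&(X<.6)&(np.abs(Y)<.07)
    if st.sum()>100:
        print("  anvil",st.sum(),[np.round(a,2) for a in cv2.minAreaRect((P[st][:,:2]*1000).astype(np.float32))],np.median(Z[st]))
    sb=ok&(Z>.007)&(Z<.13)&(X>.46)&(X<.735)&(np.abs(Y-.02)<.09)
    print("  stand",sb.sum(),[np.round(a,2) for a in cv2.minAreaRect((P[sb][:,:2]*1000).astype(np.float32))])
    col=ok&(Z>.066)&(Z<.084)&(X>.60)&(X<.74)&(np.abs(Y-.03)<.06)
    if col.sum()>50: print("  arm/col",[np.round(a,2) for a in cv2.minAreaRect((P[col][:,:2]*1000).astype(np.float32))],np.median(Z[col]))
E
python3 fit.py
```

```text
wp bench z 0.0019 0.163
  lug 25328 [0.5221 0.2345 0.3418] 0.356758235421258
  plate 3100 [array([544.6436, 237.943 ]), array([117.7716,  40.4098]), np.float64(0.6737)]
  dark 807 [0.5716 0.2383 0.006 ]
  knob 3769 622.7157592773438 25.278226852416992 26.303043365478516 [0.6226 0.0284 0.119 ]
  whitecap 782 [0.6243 0.0245 0.1208]
  anvil 4434 [array([555.43,   8.13]), array([104.9 ,  58.02]), np.float64(13.47)] 0.029205063877669635
  stand 18584 [array([600.63,  19.55]), array([214.97,  90.71]), np.float64(13.42)]
  arm/col [array([646.71,  31.98]), array([78.66, 40.67]), np.float64(20.85)] 0.0752265793925109
ws bench z 0.0006 0.0008
  lug 242 [0.5247 0.235  0.0454] 0.0524472648068392
  plate 2104 [array([543.3383, 244.7109]), array([117.4498,  55.2917]), np.float64(0.7507)]
  dark 579 [0.572  0.2382 0.006 ]
  knob 1853 623.0691528320312 24.378543853759766 26.022192001342773 [0.6238 0.0244 0.1197]
  whitecap 421 [0.6244 0.0245 0.1206]
  anvil 2459 [array([550.91,   7.12]), array([96.05, 55.82]), np.float64(13.48)] 0.029171620973174606
  stand 10547 [array([611.57,  18.02]), array([246.61, 138.37]), np.float64(0.01)]
  arm/col [array([674.16,  36.5 ]), array([65.1 , 49.78]), np.float64(13.5)] 0.07554336400387396
top bench z 0.0024 0.0021
  lug 44 [0.5257 0.2378 0.0511] 0.05591086361433506
  plate 828 [array([544.9652, 238.1183]), array([121.3494,  39.8589]), np.float64(1.8267)]
  dark 135 [0.5729 0.2389 0.006 ]
  knob 404 625.8377685546875 26.230709075927734 26.10816764831543 [0.6249 0.0266 0.1213]
  whitecap 106 [0.6258 0.0251 0.1224]
  anvil 915 [array([556.47,   9.51]), array([100.78,  56.56]), np.float64(13.43)] 0.030774100686798977
  stand 3336 [array([598.13,  20.19]), array([273.8 , 173.98]), np.float64(0.59)]
  arm/col [array([679.23,  39.1 ]), array([60.49, 49.8 ]), np.float64(13.93)] 0.07741341008938041
```

The measurements agree:
- **Knob axis:** (0.6240, 0.0247).
- **Stand:** yaw 13.45°. The centre lines of base and anvil match the knob axis within 0.3 mm.
- **Plate:** lug at (0.5246, 0.2377), yaw 0.7°.
- **Anvil top:** about 0.0285 to 0.029.

With a vertical tool, the gripper body would overlap the knob rim at home (body from about 106 mm up and 37.5 mm ahead of the lug, against the rim at 35 mm). I'll grip with a 15° backward tilt instead.

```bash
cat >> h.py <<'E'
KN=np.array([.6240,.0247]); PSI=np.radians(13.45); TILT=np.radians(15)
def tp(g,psi,t=TILT):
    """TCP pose with grasp point g, heading psi, body leaning back by t"""
    h=np.array([np.cos(psi),np.sin(psi),0]); l=np.array([-h[1],h[0],0])
    z=np.sin(t)*h-np.cos(t)*np.array([0,0,1.]); y=-l; x=np.cross(y,z)
    return np.asarray(g)+.019*z, R.from_matrix(np.c_[x,y,z]).as_rotvec()
def onstand(s,z,lat=0):
    return np.array([*(KN+s*np.array([np.cos(PSI),np.sin(PSI)])+lat*np.array([-np.sin(PSI),np.cos(PSI)])),z])
E
python3 - <<'E'
from h import *
from cell import manip,cams
def rep(t):
    s=manip.state(); print(t,round(s["clock"],2),s["tool_pos"].round(4),s["contact_force"].round(2),s["moment"].round(3),round(s["gripper_width"],4)); return s
L=np.array([.5246,.2377]); y0=np.radians(.7)
manip.set_gripper(.06,30)
manip.move_pose(*tp([*L,.12],y0)); rep("above")
manip.move_linear(tp([*L,.034],y0)[0],rate=.1); rep("at")
manip.set_gripper(.0,30); rep("grip")
manip.move_linear(tp([*L,.12],y0)[0],rate=.1); manip.dwell(.3); rep("up")
g=onstand(-.118,.12); p,r=tp(g,PSI)
manip.move_pose(p,r); manip.dwell(.3); s=rep("over")
manip.move_linear(tp(onstand(-.118,.034+.035),PSI)[0],rate=.1); manip.dwell(.2); s=rep("low")
c=cams.capture("wrist"); pickle.dump((c,s),open("w2.pkl","wb")); t=cams.capture("scene"); pickle.dump(t,open("s2.pkl","wb"))
cv2.imwrite("pics/low.png",np.hstack([cv2.resize(c["image"],None,fx=.7,fy=.7),cv2.resize(t["image"][120:380,120:467],(392,294))]))
E
```

```text
above 5.23 [0.5309 0.2378 0.1029] [ 0.85 -1.02 -0.29] [-0.032  0.283 -0.037] 0.06
at 6.24 [0.5302 0.238  0.0163] [-0.14 -0.1  -0.28] [-0.041  0.276  0.033] 0.0599
grip 6.88 [0.5296 0.2378 0.0159] [-1.97  0.32  2.47] [0.003 0.338 0.027] 0.0237
up 8.18 [0.5292 0.2376 0.101 ] [-0.42  0.64 -0.98] [-0.053  0.349 -0.043] 0.0236
over 9.43 [ 0.5142 -0.0006  0.1016] [ 0.05 -0.09 -1.13] [-0.031  0.323  0.026] 0.0237
low 10.29 [ 0.5149 -0.0017  0.0516] [ 0.62 -0.18 -1.03] [-0.068  0.326 -0.007] 0.0235
```

View pics/low.png

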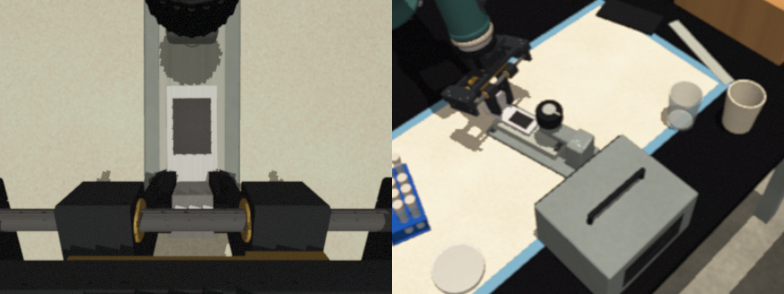

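The plate is gripped (width 23.5 mm) and level. In the wrist view its centre line, at column ~192, lines up with the knob and the anvil. Now I'll lower it by feel, let it settle, and regrip.

Run:
```python
from h import *
from cell import manip,cams
def rep(t):
    s=manip.state(); print(t,round(s["clock"],2),s["tool_pos"].round(4),s["contact_force"].round(2),s["moment"].round(3),round(s["gripper_width"],4)); return s
f0=manip.state()["contact_force"]
mv=lambda z,rate: manip.move_linear(tp(onstand(-.118,z),PSI)[0],rate=rate)
mv(.034+.033,.02)
for k in range(12):
    z=.034+.032-.001*k
    if z<.034+.026: break
    mv(z,.02); manip.dwell(.1); s=rep(f"{z-.034:.3f}")
    if s["contact_force"][2]-f0[2]>2.5: break
manip.set_gripper(.034); rep("open")
manip.set_gripper(0,25); manip.dwell(.1);rep("regrip")
s=manip.state(); c=cams.capture("wrist"); K=c["intrinsics"];T=campose(c,s)
P=cloud(c,T); pickle.dump((c,s),open("w3.pkl","wb"))
X,Y,Z=P[...,0],P[...,1],P[...,2]
q=(P[...,:2]-KN)@np.array([[np.cos(PSI),-np.sin(PSI)],[np.sin(PSI),np.cos(PSI)]])
m=(c["z_map"]>0)&(q[...,0]>-.12)&(q[...,0]<-.03)&(np.abs(q[...,1])<.026)&(Z>.02)&(Z<.045)
hi=m&(Z>.0325); lo=m&(Z<.0325); print("plate z",np.median(Z[hi]),"anvil z",np.median(Z[lo]), [np.round(a,1) for a in cv2.minAreaRect((q[hi]*1000).astype(np.float32))], "nose s",np.percentile(q[hi][:,0],99),"lat",np.percentile(q[hi][:,1],[1,99]))
```

```text
0.032 10.99 [ 0.514  -0.0016  0.0476] [ 0.69 -0.36 -0.93] [-0.042  0.378  0.005] 0.0235
0.031 11.34 [ 0.514  -0.0016  0.0466] [ 0.42  0.25 -0.53] [ 0.004  0.35  -0.008] 0.0235
0.030 11.69 [ 0.514  -0.0016  0.0456] [-0.15 -0.17 -0.34] [-0.071  0.324 -0.005] 0.0239
0.029 12.04 [ 0.5144 -0.0016  0.0453] [-3.27 -0.18  5.59] [-0.033  0.525  0.031] 0.0237
open 12.4 [ 0.514  -0.0016  0.0446] [-0.89  0.66 -0.42] [-0.063  0.261 -0.004] 0.034
regrip 12.81 [ 0.5139 -0.0016  0.0445] [ 0.48  0.15 -1.27] [-0.092  0.253  0.008] 0.0236
plate z 0.035326719484719396 anvil z 0.0291758449330915 [array([-77.6,   0.1]), array([76.8, 40.1]), np.float64(0.5)] nose s -0.0402635693303013 lat [-0.01923346  0.01966913]
```

The plate lies flat and straight within 0.5°, laterally centred within 0.2 mm, with its nose at s ≈ -0.040. Next I'll slide it in, watching the resistance.

Run:
```python
from h import *
from cell import manip,cams
dv=np.array([np.cos(PSI),np.sin(PSI),0])
f0=manip.state()["contact_force"]
Z=.034+.029
def go(s,rate):
    manip.move_linear(tp(onstand(s,Z),PSI)[0],rate=rate)
    st=manip.state(); f=st["contact_force"]-f0
    a=(st["tool_pos"][:2]-KN)@dv[:2]-.019*np.sin(TILT)
    print(f"{s:.4f} act {a:.4f} res {-f@dv:.2f} fz {f[2]:.2f} lat {f@np.array([-dv[1],dv[0],0]):.2f} t {st['clock']:.2f}"); return -f@dv
s=-.118
for s in (-.108,-.095,-.085,-.075,-.070,-.067): 
    if go(s,.03)>8: print("early!"); break
else:
    while s<-.054:
        s+=.0007
        if go(s,.012)>7.5: break
```

```text
-0.1080 act -0.1077 res -0.47 fz 0.35 lat 0.94 t 13.34
-0.0950 act -0.0949 res -0.97 fz -0.23 lat 0.56 t 13.93
-0.0850 act -0.0848 res -0.76 fz -0.55 lat 1.03 t 14.41
-0.0750 act -0.0748 res -1.14 fz 0.82 lat 1.13 t 14.89
-0.0700 act -0.0699 res -1.90 fz 0.47 lat 0.97 t 15.21
-0.0670 act -0.0670 res -1.31 fz 1.54 lat 1.93 t 15.46
-0.0663 act -0.0664 res -0.22 fz 1.35 lat 0.70 t 15.71
-0.0656 act -0.0656 res -1.15 fz -0.53 lat 1.27 t 15.96
-0.0649 act -0.0649 res -0.84 fz 0.64 lat 2.12 t 16.21
-0.0642 act -0.0642 res -1.71 fz 0.06 lat 1.37 t 16.46
-0.0635 act -0.0635 res -1.12 fz 0.49 lat 1.14 t 16.71
-0.0628 act -0.0628 res -1.26 fz -1.02 lat 1.84 t 16.96
-0.0621 act -0.0621 res -0.76 fz -0.40 lat 1.44 t 17.21
-0.0614 act -0.0614 res 0.01 fz -0.56 lat 1.61 t 17.46
-0.0607 act -0.0607 res -0.82 fz -0.23 lat 1.17 t 17.71
-0.0600 act -0.0599 res -0.59 fz 0.04 lat 0.66 t 17.96
-0.0593 act -0.0598 res 2.57 fz 3.06 lat 0.62 t 18.21
-0.0586 act -0.0597 res 6.30 fz 6.17 lat 1.32 t 18.46
-0.0579 act -0.0597 res 10.01 fz 9.89 lat -0.30 t 18.71
```

It met the stop at s = -0.0597, where -0.060 was expected, with a force of about 11 N. Now I'll relax to light contact, let go, back out along the tool axis and check from above the stand.

Run:
```python
from h import *
from cell import manip,cams
Z=.034+.029
manip.move_linear(tp(onstand(-.0594,Z),PSI)[0],rate=.01); manip.dwell(.1)
print(manip.state()["contact_force"])
manip.set_gripper(.04)
p,r=tp(onstand(-.0594,Z),PSI); zt=R.from_rotvec(r).as_matrix()[:,2]
manip.move_linear(p-.09*zt,rate=.1)
manip.move_pose(*tp(onstand(-.10,.24),PSI)); manip.dwell(.2)
s=manip.state(); c=cams.capture("wrist"); t=cams.capture("top"); pickle.dump((c,s,t),open("w4.pkl","wb"))
print(s["clock"],s["contact_force"])
for n,c,T in(("w",c,campose(c,s)),("t",t,campose(t))):
    P=cloud(c,T); Zz=P[...,2]
    q=(P[...,:2]-KN)@np.array([[np.cos(PSI),-np.sin(PSI)],[np.sin(PSI),np.cos(PSI)]])
    m=(c["z_map"]>0)&(q[...,0]>-.13)&(q[...,0]<-.03)&(np.abs(q[...,1])<.03)
    lug=m&(Zz>.07)&(Zz<.09); pl=m&(Zz>.033)&(Zz<.041)
    print(n,"lug",lug.sum(),q[lug].mean(0).round(4),Zz[lug].max(),"plate",np.median(Zz[pl]).round(4),[np.round(a,1) for a in cv2.minAreaRect((q[pl]*1000).astype(np.float32))],"tail",np.percentile(q[pl][:,0],1).round(4))
cv2.imwrite("pics/home.png",np.hstack([cv2.resize(s_,None,fx=.7,fy=.7) for s_ in (pickle.load(open("w4.pkl","rb"))[0]["image"],t["image"])]))
```

```text
[-4.50279344 -2.06816843  3.13234582]
21.25 [-0.31124713  0.30455586 -0.10308999]
w lug 267 [-0.0611  0.    ] 0.08203186221664766 plate 0.0352 [array([-65.4,  -0.4]), array([70.6, 39.9]), np.float64(0.7)] tail -0.1005
t lug 46 [-0.0582  0.0009] 0.08808304795717592 plate 0.0367 [array([-60. ,   1.7]), array([59.8, 52.4]), np.float64(0.1)] tail -0.0791
```

View pics/home.png

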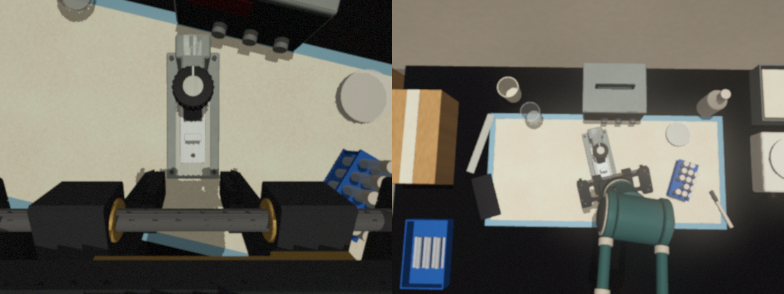

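The plate is home: its tail is at s = -0.1005 (nominal -0.100), it is centred and straight within 0.7°, and it is flat at z 0.0352. The pictures show the plate under the arm and all bystanders in place. Now the knob: one grasp, starting near the end of joint 6's range, then clockwise in small steps.

```bash
cat > kn.py <<'E'
from h import *
from cell import manip,cams,inverse_kinematics
def mz(n=5):
    v=[]
    for _ in range(n): v.append(manip.state()["moment"][2]); manip.dwell(.02)
    return np.mean(v)
def turn(dq):
    q=np.load("q.npy"); q[5]+=dq; manip.set_joints(q); np.save("q.npy",q); manip.dwell(.08); return q[5]
E
python3 - <<'E'
from kn import *
manip.set_gripper(.088,25)
p=np.array([*KN,.20])
for yaw in(2.25,2.1,2.0):
    q=inverse_kinematics(p,down(yaw)); print(yaw,None if q is None else q.round(3))
    if q is not None: break
manip.move_pose(p,down(yaw))
manip.move_linear([*KN,.088],rate=.1); manip.dwell(.2)
print("before",manip.state()["clock"],manip.state()["tool_pos"],mz())
q=inverse_kinematics([*KN,.088],down(yaw)); np.save("q.npy",q)
manip.set_gripper(.03,25); manip.dwell(.2); s=manip.state()
np.save("q.npy",q); print("grip",q.round(3),s["joint_pos"].round(3),s["gripper_width"],s["contact_force"].round(1),mz())
for k in range(8):
    j=turn(.1); s=manip.state(); print(round(.1*(k+1),2),round(s["joint_pos"][5],3),"mz",round(mz(),3),s["contact_force"].round(1),round(s["clock"],2),round(s["gripper_width"],4))
E
```

```text
2.25 [-0.     0.196  1.759  0.     1.186 -2.25 ]
before 26.5417 [0.62453762 0.02467173 0.08883887] -0.015392252321688227
grip [-0.     0.301  1.852  0.     0.989 -2.25 ] [-0.     0.301  1.852 -0.     0.989 -2.25 ] 0.049306495354222275 [-0.4 -0.4 -0.7] -0.007241350414987408
0.1 -2.153 mz 0.051 [-0.2  0.3 -0.8] 27.91 0.0492
0.2 -2.053 mz 0.116 [ 0.6  1.2 -0.7] 28.32 0.0493
0.3 -1.953 mz 0.126 [ 0.1  1.5 -0.2] 28.74 0.0492
0.4 -1.853 mz 0.118 [ 1.   2.9 -0.6] 29.16 0.0493
0.5 -1.753 mz 0.149 [ 0.2  3.  -0.8] 29.57 0.0494
0.6 -1.653 mz 0.154 [ 0.4  2.1 -2.1] 29.99 0.0496
0.7 -1.553 mz 0.134 [ 0.5  3.6 -1.2] 30.41 0.0492
0.8 -1.453 mz 0.15 [ 0.3  3.  -1.6] 30.82 0.0493
```

The knob turns at about 0.13 N m. I'll carry on in 0.05 rad steps until the moment drops.

Run:
```python
from kn import *
mx=[.13]
for k in range(26):
    j=turn(.05); m=mz(6); s=manip.state(); print(round(j+2.25,2),"mz",round(m,3),s["contact_force"].round(1),round(s["clock"],2))
    if np.median(sorted(mx)[-3:])-m>.06: print("drop"); break
    mx=(mx+[m])[-8:]
```

```text
0.85 mz 0.166 [ 1.   4.6 -1.7] 31.34
0.9 mz 0.161 [ 2.3  4.6 -2.1] 31.77
0.95 mz 0.163 [ 1.6  5.1 -3.3] 32.21
1.0 mz 0.135 [ 1.5  5.2 -3.2] 32.64
1.05 mz 0.129 [ 1.9  4.9 -2.2] 33.08
1.1 mz 0.12 [ 1.5  4.1 -2.8] 33.51
1.15 mz 0.14 [ 1.4  4.8 -2.8] 33.94
1.2 mz 0.142 [ 1.3  5.8 -3.5] 34.38
1.25 mz 0.133 [ 2.3  4.8 -3.1] 34.81
1.3 mz 0.146 [ 1.6  4.7 -2.7] 35.24
1.35 mz 0.143 [ 2.   4.5 -1.9] 35.67
1.4 mz 0.178 [ 1.8  5.4 -3.1] 36.11
1.45 mz -0.031 [ 0.8  3.2 -2.1] 36.54
drop
```

There is a clear slip at 1.45 rad (0.178 to -0.031), right where the estimated foot gap of ~4.4 mm puts contact. I'll turn on 0.15 rad and then go to a second drop to confirm it. That makes two clicks at most.

Run:
```python
from kn import *
pk=-1
for k in range(11):
    j=turn(.05); m=mz(6); print(round(j+2.25,2),"mz",round(m,3),round(manip.state()["clock"],2))
    if pk-m>.08 and k>=3:
        print("drop 2"); turn(.05);turn(.05);turn(.05); print("end",np.load("q.npy")[5]+2.25,mz()); break
    pk=max(pk,m)
```

```text
1.5 mz 0.033 36.98
1.55 mz -0.021 37.41
1.6 mz -0.176 37.84
1.65 mz -0.086 38.27
drop 2
end 1.7996794851408078 -0.007710779636709871
```

My detector caught the dip after click 1 (detent minimum at ~1.6), so click 2 is due at about 1.80, where the knob now stands. The third would be at about 2.15. I'll turn 0.15 more in logged steps to get clearly past click 2, then let go.

Run:
```python
from kn import *
for k in range(3):
    j=turn(.05); print(round(j+2.25,2),"mz",round(mz(6),3))
manip.set_gripper(.088); manip.dwell(.2)
manip.move_linear([*KN,.19],rate=.12)
manip.move_pose(*tp(onstand(-.10,.24),PSI)); manip.dwell(.2)
s=manip.state(); c=cams.capture("wrist"); t=cams.capture("scene"); tt=cams.capture("top")
print(s["clock"],s["contact_force"])
P=cloud(c,campose(c,s)); Zz=P[...,2]
q=(P[...,:2]-KN)@np.array([[np.cos(PSI),-np.sin(PSI)],[np.sin(PSI),np.cos(PSI)]])
m=(c["z_map"]>0)&(q[...,0]>-.13)&(q[...,0]<-.03)&(np.abs(q[...,1])<.03)
lug=m&(Zz>.07)&(Zz<.09); pl=m&(Zz>.033)&(Zz<.041)
print("lug",q[lug].mean(0).round(4),"plate z",np.median(Zz[pl]).round(4),[np.round(a,1) for a in cv2.minAreaRect((q[pl]*1000).astype(np.float32))],"tail",np.percentile(q[pl][:,0],1).round(4))
cv2.imwrite("pics/end.png",np.hstack([cv2.resize(c["image"],None,fx=.7,fy=.7),cv2.resize(t["image"],None,fx=.7,fy=.7)]))
```

```text
1.85 mz -0.062
1.9 mz -0.07
1.95 mz -0.2
44.1083 [-0.67441179 -0.00873153 -0.24519953]
lug [-0.0611 -0.0002] plate z 0.0352 [array([-65.6,  -0.2]), array([70.9, 39.4]), np.float64(0.1)] tail -0.1008
```

View pics/end.png

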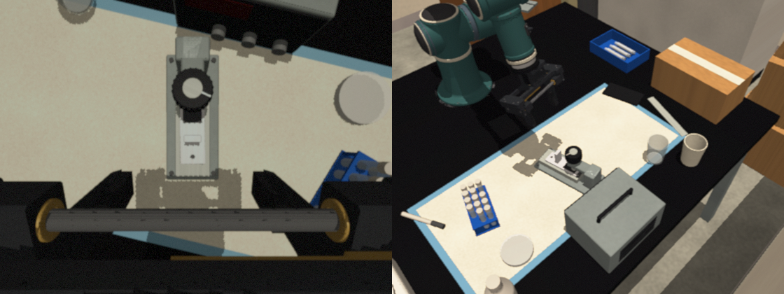

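The moments at 1.85–1.95 (down to -0.20) repeat the pattern after click 1, so the ratchet has clicked twice. The end picture shows the plate home under the foot, the knob pointer turned by about 110° (1.95 rad), the gripper clear and the bystanders in place.

```bash
python3 -c "
from cell import order
order.close_job()"
```

```text
the job is handed in; nothing more can be done
```

I placed the plate against the back stop, clamped it with the ratchet knob and handed the job in; the close call gives no verdict. The robot clock stood at about 44 s of the 72 s allowed.

**Plate:** I gripped the lug with the tool tilted back 15° so the gripper body would clear the knob. I lowered the plate onto the anvil by feel, let it settle, regripped it and slid it in. It met the stop with the lug 59.7 mm before the knob's axis (60 mm nominal). The highest force I read there was about 11 N.

**Knob:** I turned it 1.95 rad clockwise in one grasp. The first slip was clear at 1.45 rad, where the moment fell from 0.178 to -0.031 N m. I did not log the moment at 1.70 and 1.75 rad, so the second click was not seen directly. I infer it from the moments at 1.85 to 1.95 rad, which repeat the pattern after the first. That makes two clicks, well short of a third.

**Last checks:**
- **Plate position:** the tail is 100.8 mm before the knob's axis (100 mm nominal). It is centred within about 0.2 mm, straight within 0.1°, and its height did not change when clamped.
- **Surroundings:** the robot was clear of everything. The rack, beaker, dish and phone looked unmoved in the pictures; I did not measure them again.
- **Not measured:** the pressing force was not measured; I took it from the ratchet slipping.

One check misfired: my automatic "second drop" at 1.65 rad was only the dip after the first click. I reasoned from the 0.35 rad click spacing before turning further.

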